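# Push the sample rack into the corner fence

### The arm

A 6-joint arm with a two-finger parallel gripper is mounted at the origin on a cart in front of the work surface, level with it; the furniture and walls round the work are solid. World frame = base frame: x ahead of the robot, y to its left, z up, the work surface at z = 0. Lengths are in m, angles in degrees, forces in N, time in s.
With the tool pointing down it reaches from about 0.4 to 0.825 m from the base axis. Payload 7 kg.
Tool frame: the origin (TCP) lies midway between the tips of the shut fingers; the grasp point (between the pads) lies 19 mm behind it; z points along the fingers, y is the line along which they close (so a half turn about z gives the same grasp; the last joint's range is limited). The gripper opens to 88 mm and grips with 3 to 60 N. Pads are 19 mm wide; open, the fingers measure 130 mm over their backs; the gripper's body (78 mm by 193 mm) begins 47 mm behind the grasp point.
Start: joints at [-52.764, 20.546, 0.682, 0, -70.136, -16.507], TCP at [0.239, -0.631, 0.202] pointing down, gripper open.
Joint ranges: [-176.03, 176.03], [-82.01, 121.73], [-58.28, 71.71], [-173.87, 95.51], [-174.79, -0.11], [-173.66, 173.66]. Speed limits (degrees/s): [136.94, 136.94, 172.46, 180, 180, 180].

### API

Orientations are given as [roll, pitch, yaw] about the fixed x, y, z axes, in that order (R = Rz(yaw) Ry(pitch) Rx(roll)).
In Python, from plant import ctrl, viewer, close_job gives the robot as it stands. The module is installed in compiled form; this text tells all that it offers.
- The arm moves only by the tool step_arm, never from a script. Its argument "moves" is a list that holds one entry, the list of rows, each a list of 5 numbers: the shift along the world's x, y, z in cm, then the turn about the world's z in rad, then the finger opening in cm, from 0 to 8.76. In form: [[[tx, ty, tz, twist, grip], ...]]. A call has 1 to 10 rows; each row shifts and turns the commanded pose from where the row before left it; what a row does not reach is not made up. A row lasts 1/10 s, in which the tool goes at most 50 mm and 8.59 degrees, less where a joint would pass 70% of its speed; a pose out of reach is approached as far as the arm can. A call with a gripper value outside its range is refused whole. The fingers move at their own pace and stop on an object; the grip force is fixed at half the most. Time passes only in rows, so rows that do not move let the fingers close. It gives the time, the measured TCP pose, the force, the opening and the grip force at its end, in the units of the state.
- ctrl.get_obs(): the state, without advancing time (a new reading comes with each control period).
- viewer.snapshot(name): name is "side" or "top" or "wrist"; returns (picture, depth): 480x640x3 uint8, blue, green, red; 480x640 float32, m along the optical axis (not along the pixel's ray), 0 where there is no reading.
- viewer.camera_info(name): a dict with "camera_matrix" (3x3 intrinsics, pixels), "eye" and "orientation" of the camera in the world. Camera axes: x right, y down, z forward; pixel columns grow to the right and rows downward; lengths in m; the calibration is good to about 2 mm. A picture is of the moment at which its call begins: read the wrist's pose just before it. camera_info takes no time and is no camera call; for the wrist camera it gives the pose at the moment of the call.
- close_job(): hands the job in; it is judged then, once.
The state is a dict: "clock": time; "joint_pos": joint angles; "qvel": joint speeds; "tau": joint torques, N m; "tool_pos": TCP position; "orientation": TCP orientation; "force": force on the tool from outside, world axes, zero at the start; "moment": the same for the moment, N m; "opening": finger opening in m; "gripper_force": force on a finger pad.
Only numpy, scipy, OpenCV 4.12 (cv2) and the standard library are available. Lean on these libraries where they do the work, as an engineer would, in place of code of your own. Each camera call takes 0.05 s, during which the arm holds its last target. There are 200 camera calls.

### The job

Push the white tube rack that stands loose on the bench in front of the aluminium fence along the bench until it sits squarely in the fence's corner: its long side flat against the long rail at the back and its short end touching the short stop on the right. Only push it with the fingers, slowly and steadily: do not lift, tip or carry the rack, keep its three tubes standing in it, and leave the other things on the bench where they are.

Things in the scene. Friction and masses are not known exactly. Their poses are not given: they have to be found in the camera images.
- rack: White moulded tube rack, a box 144 (own x) x 104 (own y) x 66 mm high with upright flat walls; 0.2 to 0.45 kg, slides on the bench. Origin: centre of its underside, on the bench. Starts clear of the fence, to the left of the stop and nearer the robot than the rail, own x to the robot's left (world +y), turned up to 18 degrees. Three capped tubes stand in it.
- fence: Aluminium corner fence fixed to the bench, 30 mm high, bars 12 mm thick. Origin: inner corner at bench height. A long rail (340 mm) runs from it to the left, its face the plane own x = 0, own y 0 to 0.34; a short stop (86 mm) runs towards the robot, its face the plane own y = 0, own x 0 to -0.086. Own x points through the rail, away from the robot; own y along the rail, to the left.
- corner (a point): The fence's inner corner, at bench height where the rail's face and the stop's face meet; same place and axes as fence. The seated rack has its centre at own x = -0.052, own y = +0.072 of this frame and its own x along this frame's y.
- beaker: Clear beaker, 56 mm wide, 70 mm high, standing right of and nearer the robot than the place where the rack will sit; origin: centre of its underside. Bystander.
- bottle: Translucent round bottle with black cap, 54 mm wide, 105 mm high, standing to the right of the fence's stop; origin: centre of its underside. Bystander.
- flask: Volumetric flask with green stopper, 62 mm wide, 172 mm high, on the left; origin: centre of its underside. Bystander.
- tip_box: Blue pipette-tip box, 85 x 116 x 64 mm, on the left; origin: centre of its underside. Bystander.
- wash_bottle: White wash bottle with bent spout, 67 x 109 x 199 mm, on the left; origin: centre of its underside. Bystander.
- timer: Flat white bench timer, 62 x 66 x 18 mm, far right; origin: centre of its underside. Bystander.
- log_book: Dark log book, 210 x 150 x 14 mm, lying far left; origin: centre of its underside. Bystander.
- tube_1: Small capped tube, 17 mm wide, 90 mm high, standing loose in the rack, of the three the nearest to the stop, its cap 27 mm above the rack's top; origin: centre of its foot.
- tube_2: Small capped tube, 17 mm wide, 90 mm high, standing loose in the rack, in the same row halfway along the rack, its cap 27 mm above the rack's top; origin: centre of its foot.
- tube_3: Small capped tube, 17 mm wide, 90 mm high, standing loose in the rack, in the middle row and furthest from the stop, its cap 27 mm above the rack's top; origin: centre of its foot.

How it is judged:
By the outcome, as a careful person would: the job done as asked, in the order asked, and still so for the second after the job is handed in, with the robot touching nothing.
It also fails if it takes over 48 s, if anything falls off the work surface, if the arm or the gripper's body presses on something with over 40 N, if the wrist force passes 120 N, or if a joint passes its speed limit or range.

## Working session

There is one attempt and no reset: what is moved stays moved. The work goes in short steps, Python scripts to look and compute and a tool call to move; the robot and the scene stay as the last step left them, time stands still between calls to the robot, and variables do not carry over. Pictures are saved under pics/ and viewed, at most 13 in all, crops included, and the job is handed in when it is done.

Besides the shell and the picture viewer there is one more tool, called after ">>>" by a JSON object that holds its "api" and its "payload", one argument or row to a line. step_arm: Moves the arm, as the interface text tells. Its arguments: {"type":"object","properties":{"moves":{"type":"array","items":{"type":"array","items":{"type":"array","items":{"type":"number"}}}}},"required":["moves"]}

```bash
mkdir -p pics; cat > h.py <<'E'
import numpy as np,cv2
from plant import ctrl,viewer,close_job
def snap(n,f=None):
    i=viewer.camera_info(n); p,d=viewer.snapshot(n)
    if f: cv2.imwrite('pics/'+f,p)
    return p,d,i
E
python3 - <<'E'
from h import *
o=ctrl.get_obs();print(o['clock'],o['tool_pos'],o['orientation'])
p,d,i=snap('top','top1.png');print(i)
np.savez('top1.npz',p=p,d=d)
p,d,i=snap('side','side1.png');print(i)
np.savez('side1.npz',p=p,d=d)
E
```

```text
0.0 [ 0.23870332 -0.63079856  0.20081029] [ 1.79903837e+02 -6.13601390e-03 -1.59277107e+02]
{'camera_matrix': array([[483.11552423,   0.        , 310.88218912],
       [  0.        , 483.11552423, 242.75925958],
       [  0.        ,   0.        ,   1.        ]]), 'eye': array([0.16036259, 0.08933402, 1.64175418]), 'orientation': array([-167.44968611,   -0.21772274, -101.37783109])}
{'camera_matrix': array([[584.70276688,   0.        , 325.21109588],
       [  0.        , 584.70276688, 230.89578453],
       [  0.        ,   0.        ,   1.        ]]), 'eye': array([-1.06015411, -0.38851853,  1.45369737]), 'orientation': array([-131.16345297,    1.14319159,  -77.04932692])}
```

View pics/top1.png

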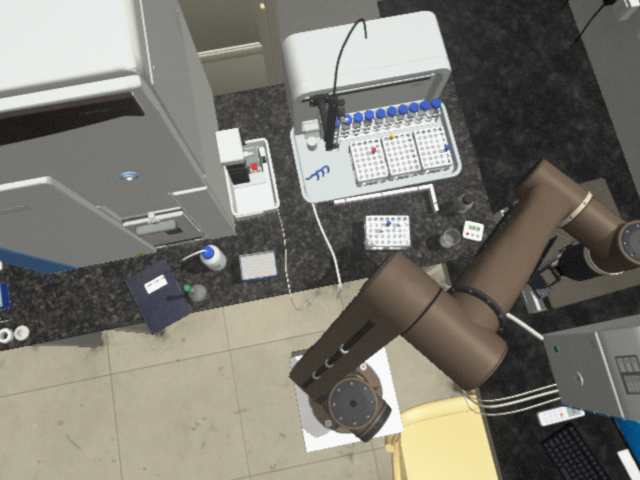

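View pics/side1.png

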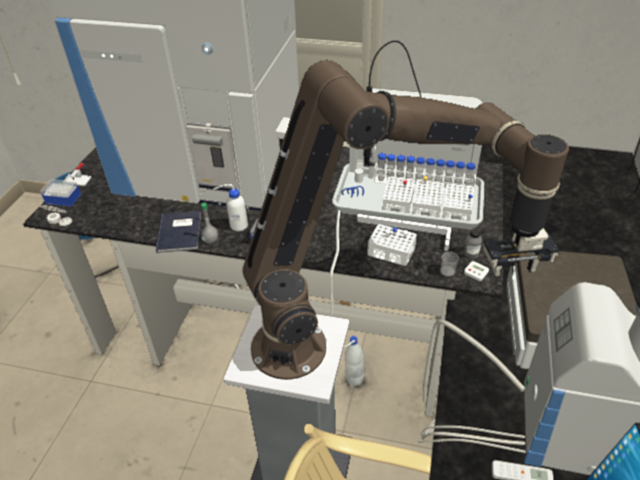

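The top view shows the rack at about (387,231), the fence from (333,200) to (435,187) with the stop going down to (437,210), the beaker at (450,238) and the bottle at (467,200).

```bash
cat >> h.py <<'E'
from scipy.spatial.transform import Rotation as Ro
def world(d,i):
    K=i['camera_matrix'];v,u=np.mgrid[:480,:640]
    c=np.dstack([(u-K[0,2])/K[0,0]*d,(v-K[1,2])/K[1,1]*d,d])
    return c@Ro.from_euler('xyz',i['orientation'],degrees=True).as_matrix().T+i['eye']
def blob(W,d,box,zr,p=None,bright=0):
    u0,u1,v0,v1=box; m=np.zeros(d.shape,bool); m[v0:v1,u0:u1]=1
    m&=(d>0)&(W[...,2]>zr[0])&(W[...,2]<zr[1])
    if p is not None: m&=p.min(2)>bright
    return W[m]
def rect(P):
    r=cv2.minAreaRect((P[:,:2]*1000).astype(np.float32)); return r
E
python3 - <<'E'
from h import *
f=np.load('top1.npz');p,d=f['p'],f['d'];i=viewer.camera_info('top');W=world(d,i)
P=blob(W,d,(355,420,205,255),(.056,.075));print('rack',len(P),np.median(P[:,2]),rect(P), cv2.boxPoints(rect(P)))
B=blob(W,d,(436,462,225,252),(.02,.09));print('beaker',len(B),B.min(0),B.max(0))
B=blob(W,d,(455,480,190,212),(.04,.12));print('bottle',len(B),B.min(0),B.max(0))
# fence
R=blob(W,d,(325,445,178,215),(.018,.045),p,130);print('fence',len(R),np.median(R[:,2]));print(rect(R),cv2.boxPoints(rect(R)))
print('tray front', [W[y,385].round(3).tolist() for y in range(180,212,2)])
c=p[150:270,300:500];cv2.imwrite('pics/c1.png',cv2.resize(c,None,fx=4,fy=4,interpolation=cv2.INTER_CUBIC))
E
```

```text
rack 752 0.06535603570029025 ((496.4628601074219, -245.48301696777344), (144.9843292236328, 106.60916137695312), 78.72431182861328) [[ 430.0128  -306.15326]
 [ 534.56415 -326.99857]
 [ 562.91296 -184.81277]
 [ 458.36157 -163.96747]]
beaker 196 [ 0.40516772 -0.47833057  0.02019318] [ 0.46017419 -0.422748    0.07869568]
bottle 252 [ 0.51460659 -0.54924457  0.04153347] [ 0.56787961 -0.49710789  0.11373916]
fence 1281 0.02945810655155312
((647.6378784179688, -265.3409423828125), (397.0185852050781, 117.11670684814453), 74.38333892822266) [[ 537.8026   -440.75824 ]
 [ 650.5958   -472.28607 ]
 [ 757.47314   -89.923645]
 [ 644.67993   -58.395813]]
tray front [[0.678, -0.285, 0.042], [0.674, -0.286, 0.031], [0.667, -0.284, 0.032], [0.651, -0.276, 0.06], [0.644, -0.275, 0.057], [0.654, -0.286, 0.001], [0.639, -0.278, 0.028], [0.632, -0.276, 0.029], [0.63, -0.279, 0.009], [0.626, -0.28, -0.0], [0.618, -0.278, -0.0], [0.61, -0.275, 0.005], [0.603, -0.274, 0.003], [0.598, -0.274, -0.006], [0.591, -0.272, -0.006], [0.582, -0.269, 0.001]]
```

View pics/c1.png

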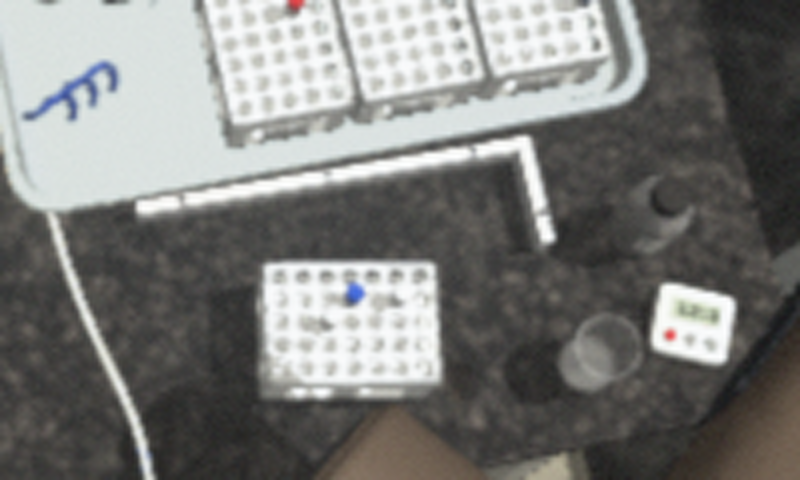

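The crop shows the fence with its outer corner at about (529,140), the rail going left to (138,207) and the stop ending at (545,243). The rack top spans (265,262)–(438,385), with one blue cap and two pale caps.

```bash
cat >> h.py <<'E'
def cast(uv,z,i):
    K=i['camera_matrix'];uv=np.asarray(uv,float).reshape(-1,2)
    r=np.c_[(uv-K[:2,2])/[K[0,0],K[1,1]],np.ones(len(uv))]@Ro.from_euler('xyz',i['orientation'],degrees=True).as_matrix().T
    return (i['eye']+r*((z-i['eye'][2])/r[:,2:]))[:,:2]
E
python3 - <<'E'
from h import *
f=np.load('top1.npz');p=f['p'];i=viewer.camera_info('top')
m=cv2.resize(p[150:270,300:500],None,fx=8,fy=8,interpolation=cv2.INTER_CUBIC)
m=(m.min(2)>150).astype(np.uint8)
m=cv2.morphologyEx(m,cv2.MORPH_CLOSE,np.ones((13,13)))
n,l,s,c=cv2.connectedComponentsWithStats(m)
k=l[345:360,655:665].max();print(s[k])
for k in set(l[300:420,300:1050][m[300:420,300:1050]>0])|set(l[340:470,1060:1095].ravel()):
  if k and s[k,4]>1000: print(k,s[k])
def uv(x,y): return [(x+.5)/8-.5+300,(y+.5)/8-.5+150]
def edge(cols):
  lo=[];hi=[]
  for x in cols:
    ys=np.where(m[270:430,x])[0]+270
    # component nearest expected rail centre line
    yc=414-(x-276)*(414-300)/(1000-276)
    ys=ys[abs(ys-yc)<26]
    if len(ys): lo.append(uv(x,ys.max()+.5));hi.append(uv(x,ys.min()-.5))
  return cast(lo,.03,i),cast(hi,.03,i)
a,b=edge(range(310,1000,8))
for P in(a,b):
  vx,vy,x0,y0=cv2.fitLine((P).astype(np.float32),cv2.DIST_HUBER,0,.001,.001).ravel();print('rail',vx,vy,x0,y0,np.degrees(np.arctan2(vx,vy)), 'x at y=-.3',x0+vx/vy*(-.3-y0))
L=[];R=[]
for y in range(350,460,6):
  xs=np.where(m[y,1020:1120])[0]+1020
  if len(xs):L.append(uv(xs.min()-.5,y));R.append(uv(xs.max()+.5,y))
for P in(cast(L,.03,i),cast(R,.03,i)):
  vx,vy,x0,y0=cv2.fitLine((P).astype(np.float32),cv2.DIST_HUBER,0,.001,.001).ravel();print('stop',vx,vy,x0,y0,np.degrees(np.arctan2(-vy,vx)),'y at x=.57',y0+vy/vx*(.57-x0))
print('corners outer, tip, left end',cast([[300+529/4,150+138/4],[300+545/4,150+243/4],[300+138/4,150+207/4]],.03,i))
E
```

```text
[     0      0   1292    960 431631]
1 [     0      0   1292    960 431631]
rail 0.023772936 0.99971735 0.6280306 -0.22355698 1.3622172 x at y=-.3 0.62621284
rail 0.047310404 0.9988802 0.64353377 -0.2825887 2.7116985 x at y=-.3 0.6427091
stop 0.99964315 -0.026712725 0.57886225 -0.4324587 1.5307084 y at x=.57 -0.4322219
stop 0.9993809 -0.035183523 0.57856745 -0.4465295 2.0162835 y at x=.57 -0.44622788
corners outer, tip, left end [[ 0.63279559 -0.44722921]
 [ 0.53702134 -0.43679049]
 [ 0.63825378 -0.09702414]]
```

>>> {"api": "step_arm", "payload": {
  "moves": [
    [[1.8,4.0,0,-0.056,8.7],[1.8,4.0,0,-0.056,8.7],[1.8,4.0,0,-0.056,8.7],[1.8,4.0,0,-0.056,8.7],[1.8,4.0,0,-0.056,8.7],[1.8,4.0,0,-0.056,8.7],[1.8,4.0,0,-0.056,8.7],[1.8,4.0,0,-0.056,8.7],[1.8,4.0,0,-0.056,8.7],[1.8,4.0,0,-0.056,8.7]]
  ]
}}

```text
clock: 1.1
tool_pos: [0.4191, -0.2295, 0.2017]
orientation: [180.0, 0.0, 168.5]
force: [1.8, 0.4, 0.1]
opening: 0.0868
gripper_force: 0.0
```

```bash
python3 - <<'E'
from h import *
f=np.load('top1.npz');d=f['d'];W=world(d,viewer.camera_info('top'))
for x in np.arange(.6,.76,.02):
  r=[]
  for y in np.arange(-.44,-.04,.04):
    m=(d>0)&(abs(W[...,0]-x)<.01)&(abs(W[...,1]-y)<.02);r.append(round(float(np.percentile(W[m][:,2],97)),3) if m.any() else None)
  print(round(x,2),r)
o=ctrl.get_obs();print(o['clock'],o['tool_pos'],o['orientation'],o['joint_pos'])
p,d,i=snap('wrist','w1.png');print(i)
E
```

```text
0.6 [0.033, 0.008, 0.007, 0.008, 0.009, 0.006, 0.007, 0.007, 0.006, 0.006]
0.62 [0.037, 0.031, 0.031, 0.033, 0.032, 0.019, 0.008, 0.009, 0.006, 0.007]
0.64 [0.063, 0.065, 0.063, 0.064, 0.063, 0.062, 0.064, 0.061, 0.063, 0.061]
0.66 [0.06, 0.059, 0.062, 0.06, 0.059, 0.059, 0.061, 0.06, 0.06, 0.061]
0.68 [0.098, 0.099, 0.099, 0.099, 0.096, 0.099, 0.097, 0.036, 0.036, 0.032]
0.7 [0.099, 0.099, 0.1, 0.101, 0.099, 0.1, 0.097, 0.036, 0.035, 0.036]
0.72 [0.098, 0.098, 0.098, 0.1, 0.099, 0.098, 0.101, 0.036, 0.036, 0.036]
0.74 [0.097, 0.099, 0.1, 0.099, 0.098, 0.099, 0.097, 0.038, 0.034, 0.084]
0.76 [0.1, 0.098, 0.097, 0.098, 0.1, 0.124, 0.099, 0.098, 0.445, 0.086]
1.1 [ 0.41909697 -0.22951818  0.20172472] [1.79992057e+02 4.23668207e-03 1.68509862e+02] [-5.04847667e+00  1.64877429e+00 -2.33014025e+01 -8.18082946e-03
 -6.50447224e+01 -9.64382096e+01]
{'camera_matrix': array([[337.67570112,   0.        , 319.46059783],
       [  0.        , 337.67570112, 244.15271844],
       [  0.        ,   0.        ,   1.        ]]), 'eye': array([ 0.3494979 , -0.21599034,  0.38411115]), 'orientation': array([ 1.64724747e+02, -4.39574811e-02,  7.84919083e+01])}
```

View pics/w1.png

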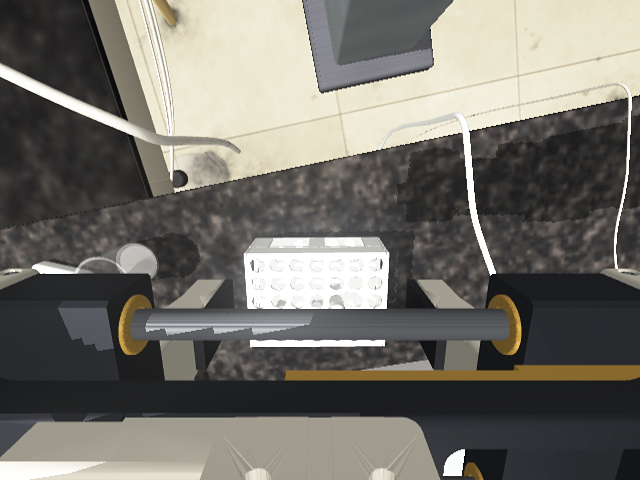

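The wrist view shows the rack (245–388, 238–347) parallel to the gripper and midway between the fingers. The beaker at (137,262) is clear. I'll descend in front of the rack.

>>> {"api": "step_arm", "payload": {
  "moves": [
    [[0,0,-2.4,0,8.7],[0,0,-2.4,0,8.7],[0,0,-2.4,0,8.7],[0,0,-2.4,0,8.7],[0,0,-2.4,0,8.7],[0,0,-2.2,0,8.7],[0,0,-2.0,0,8.7],[0,0,-1.5,0,8.7],[0,0,-1.0,0,8.7],[0,0,0,0,8.7]]
  ]
}}

```text
clock: 2.15
tool_pos: [0.4178, -0.2312, 0.0135]
orientation: [-180.0, -0.2, 168.6]
force: [0.0, 0.8, -0.6]
opening: 0.0866
gripper_force: 0.0
```

>>> {"api": "step_arm", "payload": {
  "moves": [
    [[0.4,-0.08,0,0,8.7],[0.4,-0.08,0,0,8.7],[0.3,-0.06,0,0,8.7],[0.3,-0.06,0,0,8.7],[0.3,-0.06,0,0,8.7],[0.3,-0.06,0,0,8.7],[0.3,-0.06,0,0.01,8.7],[0.3,-0.06,0,0.01,8.7],[0.3,-0.05,0,0.01,8.7],[0.3,-0.05,0,0.01,8.7]]
  ]
}}

```text
clock: 3.15
tool_pos: [0.4511, -0.2376, 0.0147]
orientation: [180.0, -0.0, 171.0]
force: [-4.3, -0.8, -0.1]
opening: 0.0871
gripper_force: 1.4
```

>>> {"api": "step_arm", "payload": {
  "moves": [
    [[0.3,-0.05,0,0.01,8.7],[0.3,-0.05,0,0.01,8.7],[0.3,-0.05,0,0.01,8.7],[0.3,-0.04,0,0.01,8.7],[0.3,-0.04,0,0.01,8.7],[0.3,-0.04,0,0.01,8.7],[0.3,-0.04,0,0.01,8.7],[0.3,-0.03,0,0.01,8.7],[0.3,-0.03,0,0.01,8.7],[0.3,-0.03,0,0.01,8.7]]
  ]
}}

```text
clock: 4.15
tool_pos: [0.4812, -0.2415, 0.0148]
orientation: [-180.0, 0.0, 176.7]
force: [-2.4, -0.1, -0.8]
opening: 0.0869
gripper_force: 0.8
```

>>> {"api": "step_arm", "payload": {
  "moves": [
    [[0.3,-0.02,0,0.01,8.7],[0.3,-0.02,0,0.01,8.7],[0.3,-0.01,0,0,8.7],[0.3,-0.01,0,0,8.7],[0.3,-0.01,0,0,8.7],[0.3,-0.01,0,0,8.7],[0.3,-0.01,0,0,8.7],[0.2,0,0,0,8.7],[0,0,0,0,8.7]]
  ]
}}

```text
clock: 5.05
tool_pos: [0.5045, -0.2424, 0.0148]
orientation: [-180.0, 0.0, 177.8]
force: [-0.2, -0.8, -0.3]
opening: 0.0872
gripper_force: 0.3
```

```bash
python3 - <<'E'
from h import *
o=ctrl.get_obs();print(o['clock'],o['tool_pos'],o['orientation'],o['force'])
p,d,i=snap('top');W=world(d,i)
P=blob(W,d,(345,440,185,255),(.058,.075));P=P[P[:,0]<.632];print(len(P),rect(P))
c=p[150:270,300:500];cv2.imwrite('pics/c2.png',cv2.resize(c,None,fx=4,fy=4,interpolation=cv2.INTER_CUBIC))
E
```

```text
5.05 [ 0.50449577 -0.24242548  0.01479124] [-1.79995418e+02  3.52204113e-02  1.77815075e+02] [-0.22891562 -0.75703891 -0.31096925]
42 ((511.3741760253906, -244.39537048339844), (106.86235809326172, 34.226287841796875), 53.76710510253906)
```

View pics/c2.png

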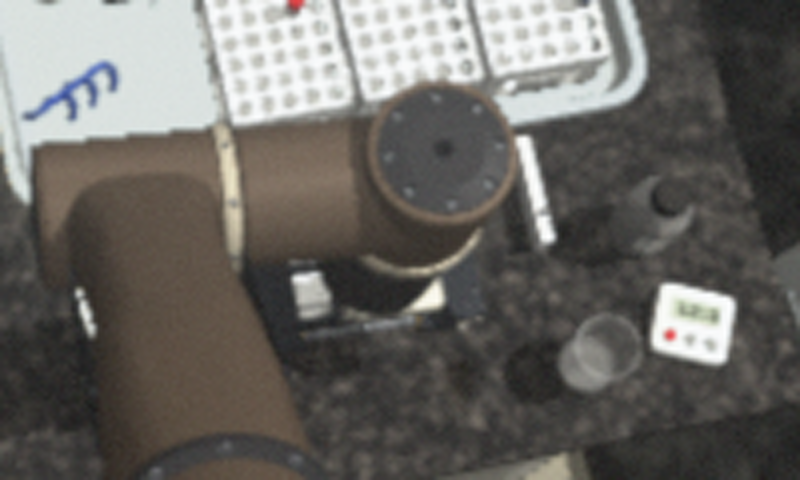

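Not visible past the arm, but the pose and force fit with the rack flat on both fingers, about 14 mm from the rail. I'll back off, lift, and go round to its left end.

>>> {"api": "step_arm", "payload": {
  "moves": [
    [[-0.5,0,0,0,8.7],[-1,0,0,0,8.7],[-1,0,0,0,8.7],[0,0,2,0,8.7],[0,0,3,0,8.7],[0,0,3,0,8.7],[0,0,3,0,8],[0,0,3,0,7],[0,1,1,0.1,6],[0,2,0,0.13,5]]
  ]
}}

```text
clock: 6.1
tool_pos: [0.4792, -0.213, 0.1669]
orientation: [-179.9, 0.2, -168.9]
force: [-0.7, 0.3, -0.4]
opening: 0.0616
gripper_force: 0.0
```

>>> {"api": "step_arm", "payload": {
  "moves": [
    [[0,2,0,0.13,4.5],[0,2,0,0.13,4.5],[0,2,0,0.13,4.5],[1,2,0,0.13,4.5],[1,1,0,0.13,4.5],[1,1,0,0.13,4.5],[1,0,0,0.13,4.5],[1,0,0,0.13,4.5],[1,0,0,0.13,4.5],[1,0,0,0.13,4.5]]
  ]
}}

```text
clock: 7.1
tool_pos: [0.5484, -0.1125, 0.1648]
orientation: [-180.0, 0.0, -94.2]
force: [-0.6, -0.1, 0.5]
opening: 0.0448
gripper_force: 0.0
```

```bash
python3 - <<'E'
from h import *
o=ctrl.get_obs();print(o['clock'],o['tool_pos'],o['orientation'],o['joint_pos'])
p,d,i=snap('top');W=world(d,i);np.savez('top3.npz',p=p,d=d)
P=blob(W,d,(345,440,185,255),(.058,.075));P=P[P[:,0]<.628];print(len(P),rect(P))
c=p[150:270,300:500];cv2.imwrite('pics/c3.png',cv2.resize(c,None,fx=4,fy=4,interpolation=cv2.INTER_CUBIC))
E
```

```text
7.1 [ 0.5483959  -0.1125159   0.16477223] [-1.79993033e+02  8.65391132e-03 -9.42230833e+01] [ 8.43607169e+00  1.13479108e+01 -1.71228168e+01 -7.86901175e-03
 -6.15205786e+01 -1.26554037e+01]
627 ((569.5797729492188, -245.87460327148438), (141.1678466796875, 106.10973358154297), 87.99232482910156)
```

View pics/c3.png

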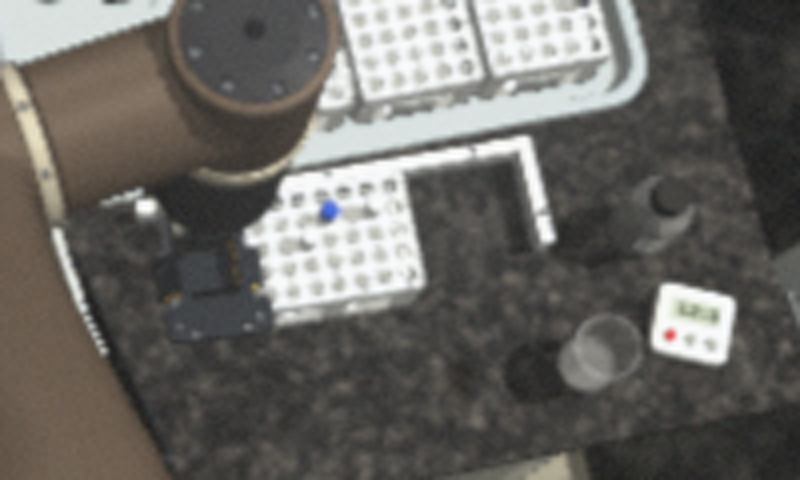

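The rack is at (0.569, −0.246), parallel to the rail with a 10 mm gap, and about 118 mm from the stop. All three tubes are standing: the blue cap at (330,210), pale ones near (368,210) and (298,243). I'll descend at its left end and push right.

>>> {"api": "step_arm", "payload": {
  "moves": [
    [[0.4,0,-1,0.02,4.5],[0.4,0,-2,0.018,4.5],[0.4,0,-2,0,4.5],[0,0,-2,0,4.5],[0,0,-2,0,4.5],[0,0,-2,0,4.5],[0,0,-1,0,4.5],[0,-1,0,0,4.5],[0,-1,0,0,4.5],[0,-1,0,0,4.5]]
  ]
}}

```text
clock: 8.15
tool_pos: [0.5615, -0.1435, 0.0458]
orientation: [-179.9, -0.0, -92.4]
force: [-0.1, -0.3, 0.7]
opening: 0.045
gripper_force: 0.0
```

>>> {"api": "step_arm", "payload": {
  "moves": [
    [[0,-0.4,0,0,4.5],[0,-0.4,0,0,4.5],[0,-0.3,0,0,4.5],[0,-0.3,0,0,4.5],[0,-0.3,0,0,4.5],[-0.01,-0.3,0,0,4.5],[-0.01,-0.3,0,0,4.5],[-0.01,-0.3,0,0,4.5],[-0.01,-0.3,0,0,4.5],[-0.01,-0.3,0,0,4.5]]
  ]
}}

```text
clock: 9.15
tool_pos: [0.5604, -0.1746, 0.0447]
orientation: [180.0, -0.0, -92.3]
force: [-0.7, 0.2, 0.5]
opening: 0.0449
gripper_force: 0.0
```

>>> {"api": "step_arm", "payload": {
  "moves": [
    [[-0.01,-0.3,0,0,4.5],[-0.01,-0.3,0,0,4.5],[-0.01,-0.3,0,0,4.5],[-0.01,-0.3,0,0,4.5],[-0.01,-0.3,0,0,4.5]]
  ]
}}

```text
clock: 9.65
tool_pos: [0.5599, -0.1896, 0.0448]
orientation: [180.0, 0.0, -92.3]
force: [-0.2, -0.1, 0.3]
opening: 0.045
gripper_force: 0.0
```

```bash
python3 - <<'E'
from h import *
p,d,i=snap('top');W=world(d,i)
P=blob(W,d,(345,440,185,255),(.058,.075));P=P[P[:,0]<.628];P=P[P[:,1]<-.24];print(len(P),rect(P),P.min(0))
p2,d2,i2=snap('wrist')
s,_,_=snap('side')
c=p[150:270,300:500];q=s[200:290,330:480]
cv2.imwrite('pics/c4.png',np.vstack([cv2.resize(c,(500,300),interpolation=cv2.INTER_CUBIC),cv2.resize(q,(500,300),interpolation=cv2.INTER_CUBIC)]))
E
```

```text
291 ((568.4664916992188, -278.7135009765625), (75.54253387451172, 105.95733642578125), 86.88594055175781) [ 0.51478179 -0.31773015  0.05820076]
```

View pics/c4.png

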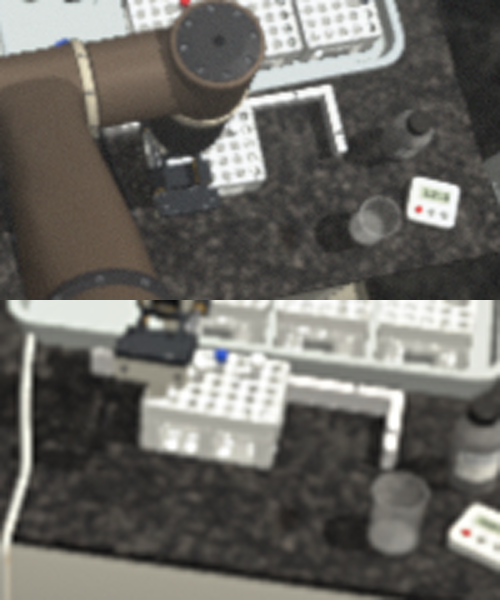

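The rack has not moved although the fingers should be at it. I'll check the finger tip position in the side view.

```bash
python3 - <<'E'
from h import *
o=ctrl.get_obs();print(o['tool_pos'],o['force'],o['gripper_force'])
s,d,i=snap('side')
R=Ro.from_euler('xyz',i['orientation'],degrees=True).as_matrix()
def pr(X):
    return cv2.projectPoints(np.array(X,float).reshape(-1,3),R.T,-R.T@i['eye'],i['camera_matrix'],None)[0].reshape(-1,2)
x0,y0,k=360,215,10
c=cv2.resize(s[y0:y0+60,x0:x0+80],None,fx=k,fy=k,interpolation=cv2.INTER_CUBIC)
pts=[[.5375,-.18,.045],[.5375,-.199,.045],[.5825,-.18,.045],[.5825,-.199,.045],[.517,-.173,.066],[.621,-.173,.066],[.517,-.317,.066]]
for j,q in enumerate(pr(pts)):
    cv2.circle(c,tuple(((q-[x0,y0]+.5)*k).astype(int)),5,[(0,0,255),(0,255,0)][j>3],-1)
cv2.imwrite('pics/s5.png',c)
E
```

```text
[ 0.55985179 -0.18959807  0.04472103] [-0.50641189 -0.8855774  -0.14260495] 0.0
```

View pics/s5.png

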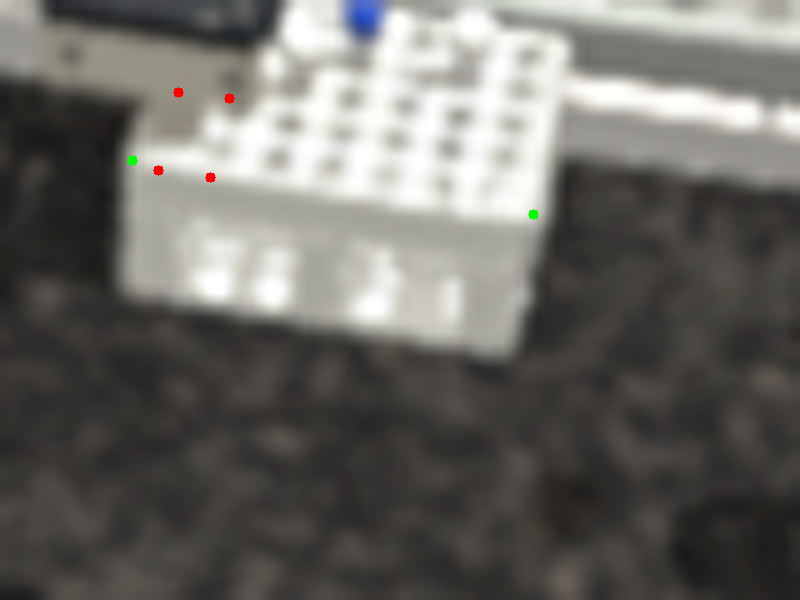

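```bash
python3 - <<'E'
from h import *
f=np.load('top3.npz');d=f['d'];W=world(d,viewer.camera_info('top'))
P=blob(W,d,(345,440,185,255),(.08,.12));P=P[(P[:,0]<.63)&(P[:,0]>.5)&(P[:,1]<-.19)]
print(P[np.argsort(P[:,1])].round(3).tolist()[:60])
f=np.load('top1.npz');d=f['d'];W=world(d,viewer.camera_info('top'))
P=blob(W,d,(345,440,195,255),(.08,.12));P=P[(P[:,0]<.6)]
q=(P[:,:2]-[.4965,-.2455])@np.array([[.195,.98],[.98,-.195]]).T  # rack own: x to left, depth to rail
print(np.c_[q,P[:,2]][np.argsort(q[:,0])].round(3).tolist())
E
```

```text
[[0.59, -0.291, 0.091], [0.572, -0.289, 0.08], [0.582, -0.288, 0.096], [0.59, -0.288, 0.091], [0.593, -0.288, 0.094], [0.583, -0.288, 0.102], [0.586, -0.286, 0.095], [0.581, -0.286, 0.089], [0.592, -0.286, 0.087], [0.583, -0.286, 0.094], [0.594, -0.285, 0.092], [0.58, -0.284, 0.082], [0.596, -0.283, 0.089], [0.586, -0.283, 0.096], [0.581, -0.282, 0.09], [0.592, -0.282, 0.088], [0.583, -0.282, 0.097], [0.587, -0.28, 0.095], [0.584, -0.279, 0.093], [0.581, -0.279, 0.093], [0.587, -0.278, 0.086], [0.584, -0.278, 0.082], [0.592, -0.278, 0.093], [0.588, -0.276, 0.094], [0.59, -0.253, 0.092], [0.587, -0.252, 0.092], [0.594, -0.251, 0.09], [0.59, -0.249, 0.095], [0.587, -0.249, 0.094], [0.581, -0.248, 0.089], [0.582, -0.247, 0.097], [0.594, -0.247, 0.095], [0.591, -0.247, 0.091], [0.588, -0.246, 0.09], [0.585, -0.245, 0.091], [0.596, -0.244, 0.091], [0.581, -0.244, 0.092], [0.588, -0.242, 0.092], [0.59, -0.242, 0.099], [0.596, -0.241, 0.09], [0.582, -0.241, 0.091], [0.584, -0.241, 0.097], [0.589, -0.239, 0.092], [0.581, -0.239, 0.083], [0.591, -0.239, 0.098], [0.584, -0.239, 0.087], [0.593,
[... 1188 characters left out ...]
.094], [0.003, 0.011, 0.087], [0.003, 0.021, 0.09], [0.003, 0.023, 0.094], [0.004, 0.013, 0.095], [0.004, 0.015, 0.098], [0.006, 0.015, 0.084], [0.007, 0.019, 0.095], [0.008, 0.015, 0.1], [0.013, -0.003, 0.088], [0.014, 0.002, 0.095], [0.014, -0.007, 0.093], [0.015, -0.002, 0.098], [0.017, 0.004, 0.09], [0.017, 0.006, 0.092], [0.017, -0.003, 0.09], [0.018, -0.001, 0.095], [0.018, -0.008, 0.097], [0.02, -0.009, 0.085], [0.02, -0.003, 0.091], [0.021, -0.007, 0.092], [0.021, 0.002, 0.095], [0.021, 0.005, 0.096], [0.021, -0.001, 0.097], [0.024, 0.003, 0.092], [0.024, -0.0, 0.092], [0.024, -0.004, 0.092], [0.025, -0.008, 0.095], [0.026, -0.008, 0.08], [0.027, -0.003, 0.089], [0.027, -0.0, 0.092]]
```

>>> {"api": "step_arm", "payload": {
  "moves": [
    [[0,1,0,0,4.5],[0,1,0,0,4.5],[0,1,0,0,4.5],[0,1,0,0,4.5],[0,0.5,0,0,4.5],[0,0,0,0,4.5]]
  ]
}}

```text
clock: 10.45
tool_pos: [0.56, -0.1434, 0.0449]
orientation: [-180.0, 0.0, -92.3]
force: [-0.2, -0.7, 0.2]
opening: 0.0449
gripper_force: 0.0
```

Tube 3's cap edge is 43 mm from the left end, so the gripper body, overhanging 30 mm, clears it and I can push low. The high walls gave no contact, so I'll go down to z ≈ 0.017.

>>> {"api": "step_arm", "payload": {
  "moves": [
    [[-0.4,0,-1,0,4.5],[0,0,-1,0,4.5],[0,0,-0.8,0,4.5],[0,-0.5,0,0,4.5],[0,-0.5,0,0,4.5],[0,-0.4,0,0,4.5],[0,-0.3,0,0,4.5],[0,-0.3,0,0,4.5],[0,-0.3,0,0,4.5],[0,-0.3,0,0,4.5]]
  ]
}}

```text
clock: 11.45
tool_pos: [0.5562, -0.1703, 0.017]
orientation: [-180.0, 0.0, -92.3]
force: [0.3, 3.5, 1.9]
opening: 0.0451
gripper_force: 1.8
```

>>> {"api": "step_arm", "payload": {
  "moves": [
    [[0,-0.3,0,0,4.5],[0,-0.3,0,0,4.5],[0,-0.3,0,0,4.5],[0,-0.3,0,0,4.5]]
  ]
}}

```text
clock: 11.85
tool_pos: [0.5563, -0.1825, 0.0171]
orientation: [-180.0, 0.0, -92.3]
force: [0.1, 5.4, 4.4]
opening: 0.0451
gripper_force: 2.6
```

>>> {"api": "step_arm", "payload": {
  "moves": [
    [[-0.01,-0.3,0,0,4.5],[-0.01,-0.3,0,0,4.5],[-0.01,-0.3,0,0,4.5],[-0.01,-0.3,0,0,4.5],[-0.01,-0.3,0,0,4.5],[-0.01,-0.3,0,0,4.5],[-0.01,-0.3,0,0,4.5],[-0.01,-0.3,0,0,4.5],[-0.01,-0.3,0,0,4.5],[-0.01,-0.3,0,0,4.5]]
  ]
}}

```text
clock: 12.85
tool_pos: [0.5553, -0.2125, 0.017]
orientation: [-180.0, 0.0, -92.3]
force: [-0.2, 5.3, 3.2]
opening: 0.0452
gripper_force: 2.6
```

>>> {"api": "step_arm", "payload": {
  "moves": [
    [[-0.01,-0.3,0,0,4.5],[-0.01,-0.3,0,0,4.5],[-0.01,-0.3,0,0,4.5],[-0.01,-0.3,0,0,4.5],[-0.01,-0.3,0,0,4.5],[-0.01,-0.3,0,0,4.5],[-0.01,-0.3,0,0,4.5],[-0.01,-0.3,0,0,4.5],[-0.01,-0.3,0,0,4.5],[-0.01,-0.3,0,0,4.5]]
  ]
}}

```text
clock: 13.85
tool_pos: [0.5541, -0.2424, 0.017]
orientation: [-180.0, 0.0, -92.3]
force: [-0.3, 5.0, 4.3]
opening: 0.045
gripper_force: 2.7
```

>>> {"api": "step_arm", "payload": {
  "moves": [
    [[-0.01,-0.3,0,0,4.5],[-0.01,-0.3,0,0,4.5],[-0.01,-0.3,0,0,4.5],[-0.01,-0.3,0,0,4.5],[-0.01,-0.3,0,0,4.5],[-0.01,-0.3,0,0,4.5],[-0.01,-0.3,0,0,4.5],[-0.01,-0.3,0,0,4.5]]
  ]
}}

```text
clock: 14.65
tool_pos: [0.5533, -0.2664, 0.017]
orientation: [-180.0, 0.0, -92.3]
force: [-0.2, 4.8, 4.1]
opening: 0.0452
gripper_force: 2.7
```

```bash
python3 - <<'E'
from h import *
p,d,i=snap('top');W=world(d,i);np.savez('top5.npz',p=p,d=d)
P=blob(W,d,(345,440,180,255),(.058,.075));P=P[(P[:,0]<.628)&(P[:,0]>.5)];print(len(P),rect(P),P.min(0))
c=p[165:255,330:480];s,_,_=snap('side')
cv2.imwrite('pics/c6.png',np.vstack([cv2.resize(c,(500,300),interpolation=cv2.INTER_CUBIC),cv2.resize(s[200:290,360:510],(500,300),interpolation=cv2.INTER_CUBIC)]))
E
```

```text
363 ((562.7420043945312, -338.50592041015625), (102.74895477294922, 167.11032104492188), 0.3476192057132721) [ 0.51165383 -0.42175935  0.05800176]
```

View pics/c6.png

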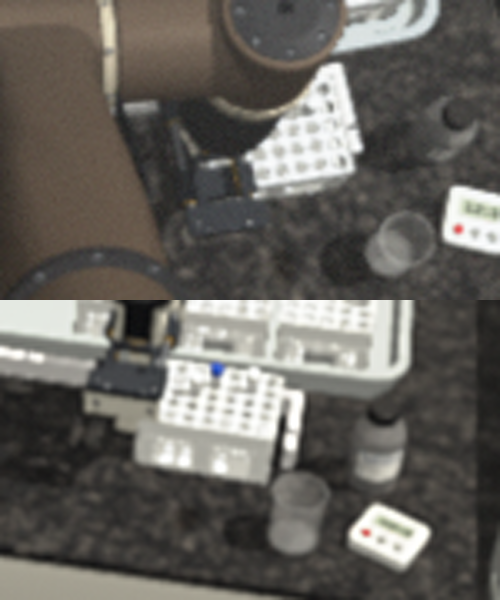

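The rack's right end is about 10 mm from the stop and all three caps are still up: the blue one at (217,368) in the lower panel, the pale ones beside it. I'll creep on until it touches.

>>> {"api": "step_arm", "payload": {
  "moves": [
    [[-0.01,-0.2,0,0,4.5],[-0.01,-0.2,0,0,4.5],[-0.01,-0.2,0,0,4.5],[0,-0.1,0,0,4.5],[0,-0.1,0,0,4.5]]
  ]
}}

```text
clock: 15.25
tool_pos: [0.5527, -0.2744, 0.0167]
orientation: [180.0, 0.0, -92.4]
force: [-0.3, 4.5, 4.4]
opening: 0.045
gripper_force: 2.4
```

>>> {"api": "step_arm", "payload": {
  "moves": [
    [[0,-0.1,0,0,4.5],[0,-0.1,0,0,4.5]]
  ]
}}

```text
clock: 15.45
tool_pos: [0.5527, -0.2764, 0.0167]
orientation: [180.0, 0.0, -92.3]
force: [-0.4, 5.2, 3.7]
opening: 0.045
gripper_force: 2.5
```

>>> {"api": "step_arm", "payload": {
  "moves": [
    [[0,-0.05,0,0,4.5],[0,-0.05,0,0,4.5]]
  ]
}}

```text
clock: 15.65
tool_pos: [0.5527, -0.2774, 0.0168]
orientation: [180.0, 0.0, -92.4]
force: [-0.6, 4.1, 4.1]
opening: 0.0452
gripper_force: 2.5
```

>>> {"api": "step_arm", "payload": {
  "moves": [
    [[0,-0.07,0,0,4.5],[0,-0.07,0,0,4.5]]
  ]
}}

```text
clock: 15.85
tool_pos: [0.5527, -0.2778, 0.0168]
orientation: [180.0, 0.1, -92.4]
force: [-0.5, 14.0, 7.6]
opening: 0.045
gripper_force: 7.1
```

>>> {"api": "step_arm", "payload": {
  "moves": [
    [[0,-0.06,0,0,4.5],[0,-0.06,0,0,4.5]]
  ]
}}

```text
clock: 16.05
tool_pos: [0.5526, -0.2779, 0.0168]
orientation: [180.0, 0.1, -92.3]
force: [-1.8, 20.0, 10.3]
opening: 0.0452
gripper_force: 10.1
```

>>> {"api": "step_arm", "payload": {
  "moves": [
    [[0,-0.05,0,0,4.5],[0,-0.05,0,0,4.5]]
  ]
}}

```text
clock: 16.25
tool_pos: [0.5525, -0.278, 0.0168]
orientation: [180.0, 0.2, -92.3]
force: [-2.3, 25.4, 11.9]
opening: 0.0448
gripper_force: 12.4
```

It is touching the stop: the force rose while the arm stood still. I'll back off, lift, turn back and go to the front side.

>>> {"api": "step_arm", "payload": {
  "moves": [
    [[0,0.3,0,0,4.5],[0,0.7,0,0,4.5],[0,1,0,0,4.5],[0,0,2,0,4.5],[0,0,3,0,4.5],[0,0,3,0,4.5],[0,0,3,0,4.5],[0,0,3,-0.11,4.5],[-1,0,0.5,-0.13,4.5],[-1,0,0,-0.13,5]]
  ]
}}

```text
clock: 17.25
tool_pos: [0.5332, -0.2611, 0.1632]
orientation: [-179.9, 0.0, -113.9]
force: [0.5, -0.3, -0.5]
opening: 0.0484
gripper_force: 0.0
```

>>> {"api": "step_arm", "payload": {
  "moves": [
    [[-1,-1,0,-0.13,5.5],[-1,-1,0,-0.13,6],[-1,-1,0,-0.13,6.5],[-1,-1,0,-0.13,7],[-0.7,-1.4,0,-0.13,8],[0,-1.5,0,-0.13,8.7],[0,-1.5,0,-0.13,8.7],[0,-1,0,-0.13,8.7],[0,0,0,-0.16,8.7],[0,0,0,0,8.7]]
  ]
}}

```text
clock: 18.25
tool_pos: [0.4853, -0.3551, 0.1613]
orientation: [180.0, -0.1, 178.1]
force: [-0.1, -0.1, -0.0]
opening: 0.0873
gripper_force: 0.0
```

```bash
python3 - <<'E'
from h import *
o=ctrl.get_obs();print(o['clock'],o['tool_pos'],o['orientation'])
p,d,i=snap('top');W=world(d,i);np.savez('top6.npz',p=p,d=d)
P=blob(W,d,(345,440,180,255),(.058,.075));P=P[(P[:,0]<.628)&(P[:,0]>.5)];print(len(P),rect(P),P.min(0),P.max(0))
B=blob(W,d,(436,462,225,252),(.02,.09));print('beaker',len(B),B.min(0),B.max(0))
c=p[165:255,330:480];s,_,_=snap('side')
cv2.imwrite('pics/c7.png',np.vstack([cv2.resize(c,(500,300),interpolation=cv2.INTER_CUBIC),cv2.resize(s[200:290,360:510],(500,300),interpolation=cv2.INTER_CUBIC)]))
E
```

```text
18.25 [ 0.48530876 -0.35513327  0.16125013] [ 1.79997292e+02 -5.22549711e-02  1.78081164e+02]
165 ((563.50048828125, -378.8474426269531), (112.72331237792969, 80.86536407470703), 5.681615352630615) [ 0.51141852 -0.42466133  0.05850075] [ 0.61941562 -0.33528313  0.07446503]
beaker 194 [ 0.40383124 -0.47770644  0.02009109] [ 0.46026093 -0.42294353  0.07913617]
```

View pics/c7.png

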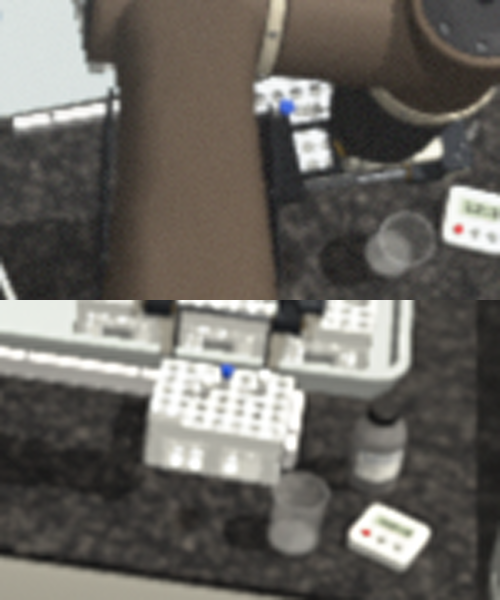

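The rack is up against the stop with a small gap to the rail, and its tubes are standing. The beaker is where it was. I'll descend in front and push to the rail.

>>> {"api": "step_arm", "payload": {
  "moves": [
    [[0,0,-2.4,0,8.7],[0,0,-2.4,0,8.7],[0,0,-2.4,0,8.7],[0,0,-2.4,0,8.7],[0,0,-2,0,8.7],[0,0,-1.8,0,8.7],[0,0,-1,0,8.7],[0.3,0,0,0,8.7],[0.3,0,0,0,8.7],[0.2,0,0,0,8.7]]
  ]
}}

```text
clock: 19.35
tool_pos: [0.4951, -0.3553, 0.0189]
orientation: [-180.0, 0.1, 178.3]
force: [0.4, -1.2, -0.1]
opening: 0.087
gripper_force: 0.0
```

>>> {"api": "step_arm", "payload": {
  "moves": [
    [[0.2,-0.01,0,0,8.7],[0.2,-0.01,0,0,8.7],[0.2,-0.01,0,0,8.7],[0.2,-0.01,0,0,8.7],[0.2,-0.01,0,0,8.7],[0.2,-0.01,0,0,8.7]]
  ]
}}

```text
clock: 19.95
tool_pos: [0.5047, -0.3555, 0.0177]
orientation: [180.0, -0.1, 178.3]
force: [-5.1, 0.1, 3.9]
opening: 0.0872
gripper_force: 2.5
```

>>> {"api": "step_arm", "payload": {
  "moves": [
    [[0.1,0,0,0,8.7],[0.1,0,0,0,8.7],[0.1,0,0,0,8.7]]
  ]
}}

```text
clock: 20.25
tool_pos: [0.5085, -0.3555, 0.0177]
orientation: [180.0, -0.0, 178.3]
force: [-4.3, -0.1, 2.4]
opening: 0.0867
gripper_force: 2.0
```

>>> {"api": "step_arm", "payload": {
  "moves": [
    [[0.1,0,0,0,8.7],[0.1,0,0,0,8.7]]
  ]
}}

```text
clock: 20.45
tool_pos: [0.5106, -0.3555, 0.0177]
orientation: [180.0, -0.0, 178.3]
force: [-7.7, -0.8, 5.8]
opening: 0.087
gripper_force: 3.7
```

>>> {"api": "step_arm", "payload": {
  "moves": [
    [[0.07,0,0,0,8.7],[0.07,0,0,0,8.7]]
  ]
}}

```text
clock: 20.65
tool_pos: [0.5105, -0.3555, 0.0177]
orientation: [180.0, -0.2, 178.3]
force: [-9.9, -0.3, 7.9]
opening: 0.0872
gripper_force: 5.2
```

>>> {"api": "step_arm", "payload": {
  "moves": [
    [[0.07,0,0,0,8.7],[0.07,0,0,0,8.7]]
  ]
}}

```text
clock: 20.85
tool_pos: [0.5104, -0.3555, 0.0177]
orientation: [180.0, -0.3, 178.3]
force: [-14.7, -0.9, 11.0]
opening: 0.0872
gripper_force: 7.3
```

>>> {"api": "step_arm", "payload": {
  "moves": [
    [[0.07,0,0,0,8.7],[0.07,0,0,0,8.7],[0,0,0,0,8.7]]
  ]
}}

```text
clock: 21.15
tool_pos: [0.5104, -0.3555, 0.0176]
orientation: [179.9, -0.4, 178.3]
force: [-16.6, -1.5, 12.9]
opening: 0.0871
gripper_force: 8.5
```

>>> {"api": "step_arm", "payload": {
  "moves": [
    [[-0.2,0,0,0,8.7],[-0.5,0,0,0,8.7],[-0.8,0,0,0,8.7],[-0.8,0,0,0,8.7],[0,0,2,0,8.7],[0,0,3,0,8.7],[0,0,4,0,8],[0,0,4,0,7],[0,2,2,0.1,6],[0,4,0,0.13,5]]
  ]
}}

```text
clock: 22.15
tool_pos: [0.4941, -0.2972, 0.1713]
orientation: [-179.8, 0.3, -168.4]
force: [0.4, 1.9, 0.3]
opening: 0.0616
gripper_force: 0.0
```

>>> {"api": "step_arm", "payload": {
  "moves": [
    [[0,4,0,0.13,4.5],[0,4,0,0.13,4.5],[0,3,0,0.13,4.5],[0.5,2,0,0.13,4.5],[1,0,0,0.13,4.5],[1,0,0,0.13,4.5],[1,0,0,0.13,4.5],[1,0,0,0.13,4.5],[1,0,0,0.13,4.5],[0.3,0,0,0.17,4.5]]
  ]
}}

```text
clock: 23.15
tool_pos: [0.5509, -0.1654, 0.1676]
orientation: [-179.9, 0.0, -92.6]
force: [-0.3, -0.1, -0.6]
opening: 0.0451
gripper_force: 0.0
```

```bash
python3 - <<'E'
from h import *
o=ctrl.get_obs();print(o['clock'],o['tool_pos'],o['orientation'])
p,d,i=snap('top');W=world(d,i);np.savez('top7.npz',p=p,d=d)
P=blob(W,d,(345,440,175,255),(.058,.075));P=P[(P[:,0]<.633)&(P[:,0]>.5)&(P[:,1]<-.28)];print(len(P),rect(P),P.min(0),P.max(0))
c=p[170:230,360:460]
cv2.imwrite('pics/c8.png',cv2.resize(c,None,fx=8,fy=8,interpolation=cv2.INTER_CUBIC))
E
```

```text
23.15 [ 0.55087273 -0.16543481  0.16761428] [-1.79948171e+02  9.16646666e-03 -9.25893980e+01]
735 ((575.5520629882812, -358.78765869140625), (146.64324951171875, 107.09357452392578), 88.33795166015625) [ 0.5213257  -0.43327433  0.05828837] [ 0.63084377 -0.28453555  0.07487158]
```

View pics/c8.png

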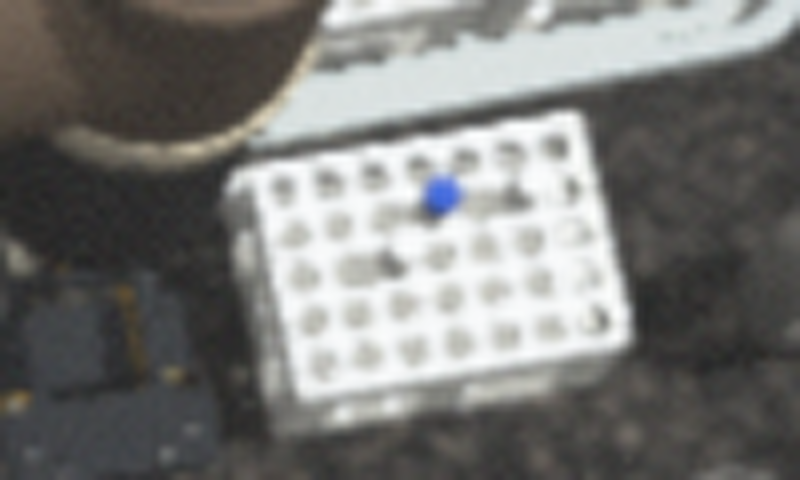

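The rack is square to the fence (88.3°, centre (0.575, −0.359)) with its tubes standing: the blue cap at (440,195), white ones near (515,195) and (390,262). One gentle nudge on the left end will make sure it touches the stop.

>>> {"api": "step_arm", "payload": {
  "moves": [
    [[0.4,-1,-2,0.01,4.5],[0.4,-1,-3,0,4.5],[0.3,-1,-3,0,4.5],[0,-1,-3,0,4.5],[0,-1,-2,0,4.5],[0,-1,-1.2,0,4.5],[0,-1,-0.8,0,4.5],[0,-1,0,0,4.5],[0,-1,0,0,4.5],[0,-0.5,0,0,4.5]]
  ]
}}

```text
clock: 24.2
tool_pos: [0.5618, -0.2618, 0.0189]
orientation: [-179.9, -0.0, -92.4]
force: [-0.1, 0.5, 0.4]
opening: 0.0451
gripper_force: 0.0
```

>>> {"api": "step_arm", "payload": {
  "moves": [
    [[0,-0.3,0,0,4.5],[0,-0.3,0,0,4.5],[0,-0.3,0,0,4.5],[0,-0.15,0,0,4.5],[0,-0.1,0,0,4.5]]
  ]
}}

```text
clock: 24.7
tool_pos: [0.561, -0.2721, 0.0178]
orientation: [-180.0, -0.0, -92.3]
force: [-0.3, -0.2, 0.2]
opening: 0.0448
gripper_force: 0.0
```

>>> {"api": "step_arm", "payload": {
  "moves": [
    [[0,-0.08,0,0,4.5],[0,-0.08,0,0,4.5]]
  ]
}}

```text
clock: 24.9
tool_pos: [0.561, -0.2736, 0.0177]
orientation: [180.0, 0.0, -92.3]
force: [-0.5, 0.4, -0.1]
opening: 0.0449
gripper_force: 0.0
```

>>> {"api": "step_arm", "payload": {
  "moves": [
    [[0,-0.06,0,0,4.5],[0,-0.06,0,0,4.5]]
  ]
}}

```text
clock: 25.1
tool_pos: [0.561, -0.2749, 0.0177]
orientation: [180.0, 0.0, -92.3]
force: [0.1, 0.3, 0.1]
opening: 0.0449
gripper_force: 0.0
```

>>> {"api": "step_arm", "payload": {
  "moves": [
    [[0,-0.07,0,0,4.5],[0,-0.07,0,0,4.5],[0,-0.06,0,0,4.5]]
  ]
}}

```text
clock: 25.4
tool_pos: [0.561, -0.2769, 0.0178]
orientation: [-180.0, -0.0, -92.3]
force: [-0.2, -0.3, 0.1]
opening: 0.0452
gripper_force: 0.0
```

>>> {"api": "step_arm", "payload": {
  "moves": [
    [[0,-0.05,0,0,4.5],[0,-0.05,0,0,4.5]]
  ]
}}

```text
clock: 25.6
tool_pos: [0.561, -0.2775, 0.0178]
orientation: [180.0, 0.0, -92.3]
force: [-0.2, 3.6, 1.2]
opening: 0.045
gripper_force: 1.8
```

>>> {"api": "step_arm", "payload": {
  "moves": [
    [[0,-0.05,0,0,4.5],[0,-0.05,0,0,4.5]]
  ]
}}

```text
clock: 25.8
tool_pos: [0.5609, -0.2783, 0.0178]
orientation: [180.0, 0.0, -92.3]
force: [-0.6, 8.4, 3.3]
opening: 0.0449
gripper_force: 4.2
```

>>> {"api": "step_arm", "payload": {
  "moves": [
    [[0,-0.05,0,0,4.5],[0,-0.05,0,0,4.5]]
  ]
}}

```text
clock: 26.0
tool_pos: [0.561, -0.2784, 0.0178]
orientation: [180.0, 0.1, -92.3]
force: [-1.3, 13.5, 6.5]
opening: 0.045
gripper_force: 6.8
```

>>> {"api": "step_arm", "payload": {
  "moves": [
    [[0,0.15,0,0,4.5],[0,0.4,0,0,4.5],[0,1,0,0,4.5],[0,1,0,0,4.5],[0,0,2,0,4.5],[0,0,3,0,4.5],[0,0,4,0,4.5],[0,0,4,0,4.5],[0,4,2,0,4.5],[0,4,0,0,4.5]]
  ]
}}

```text
clock: 27.0
tool_pos: [0.5628, -0.174, 0.1716]
orientation: [-179.6, -0.0, -92.4]
force: [0.6, 0.3, -1.2]
opening: 0.0451
gripper_force: 0.0
```

>>> {"api": "step_arm", "payload": {
  "moves": [
    [[0,4,0,0,4.5],[0,2,0,0,4.5],[0,0,0,0,4.5]]
  ]
}}

```text
clock: 27.3
tool_pos: [0.561, -0.1116, 0.1681]
orientation: [-180.0, 0.0, -92.2]
force: [-0.3, -0.8, 0.4]
opening: 0.0449
gripper_force: 0.0
```

```bash
python3 - <<'E'
from h import *
p,d,i=snap('top');W=world(d,i)
P=blob(W,d,(345,440,175,255),(.058,.075));P=P[(P[:,0]<.633)&(P[:,0]>.5)&(P[:,1]<-.27)];print(len(P),rect(P))
s,_,_=snap('side')
cv2.imwrite('pics/c9.png',np.vstack([cv2.resize(p[170:240,360:480],(514,300),interpolation=cv2.INTER_CUBIC),cv2.resize(s[205:275,390:510],(514,300),interpolation=cv2.INTER_CUBIC)]))
E
```

```text
729 ((575.0969848632812, -359.9239196777344), (146.49595642089844, 105.99633026123047), 87.54236602783203)
```

View pics/c9.png

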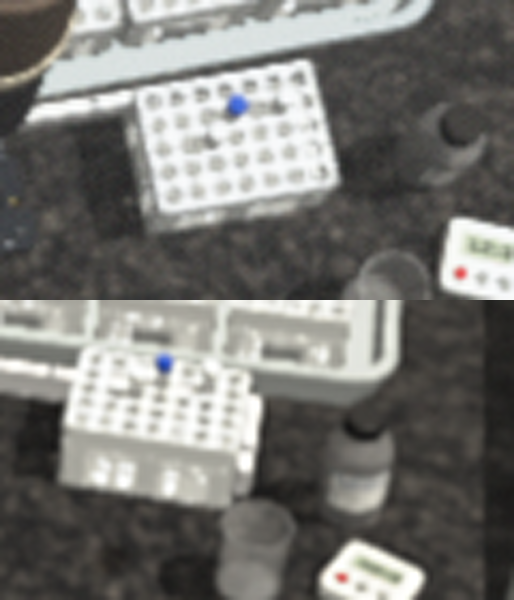

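```bash
python3 - <<'E'
from h import *
a=np.load('top7.npz')['p'];b,_,i=snap('top')
g=lambda x:cv2.resize(cv2.cvtColor(x[175:230,385:442],cv2.COLOR_BGR2GRAY),None,fx=8,fy=8,interpolation=cv2.INTER_CUBIC)
A,B=g(a),g(b)
q=cv2.goodFeaturesToTrack(A,80,.02,12)
r,st,_=cv2.calcOpticalFlowPyrLK(A,B,q,None,winSize=(41,41))
M,inl=cv2.estimateAffinePartial2D(q[st>0],r[st>0],ransacReprojThreshold=2)
print(inl.sum(),len(q),'img rot deg',np.degrees(np.arctan2(M[1,0],M[0,0])))
c=np.array([(401+440)/2-10-385+0,205-175])*8.
print('shift px',((M[:,:2]@c+M[:,2])-c)/8,'mm/px ~3.3')
E
```

```text
47 80 img rot deg 0.03430741895051052
shift px [0.13692813 0.02100506] mm/px ~3.3
```

```bash
python3 -c "
from plant import close_job
print(close_job())"
```

```text
the job is handed in; nothing more can be done
None
```

The rack is in the fence's corner: I pushed it until it pressed against both the rail and the stop, and it sits square to the fence as far as the camera shows. All three tubes are still standing, the things nearby are unmoved, and I handed the job in at about 27.5 s; on one high approach, since backed out, the fingertips overlapped the rack's left end in the view, with almost no force or movement.

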